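# Clear the offcuts from the sawing platform

### The arm

A 6-joint arm with a two-finger parallel gripper is mounted at the origin on the work surface. World frame = base frame: x ahead of the robot, y to its left, z up, the work surface at z = 0. Lengths are in m, angles in rad, forces in N, time in s.
With the tool pointing down it reaches from about 0.25 to 0.775 m from the base axis. Payload 4 kg.
Tool frame: the origin (TCP) lies at the very end of the fingers, on their centre line; the grasp point (between the pads) lies 19 mm behind it; x points along the fingers, y is the direction in which the jaws open and shut, and the axes are right-handed (so a half turn about x gives the same grasp; the last joint's range is limited). The gripper opens to 94 mm and grips with 3 to 60 N. Pads are 16 mm wide; open, the fingers measure 119 mm over their backs; the gripper's body (75 mm by 177 mm) begins 78 mm behind the grasp point.
Start: joints at [-1.307, 0.087, 1.371, -0, 1.684, -0.103], TCP at [0.197, -0.513, 0.206] pointing down, gripper open.
Joint ranges: [-3.1, 3.1], [-0.76, 2.03], [0.27, 2.55], [-1.08, 4.22], [0.17, 2.65], [-2.57, 2.57]. Speed limits (rad/s): [2.79, 2.79, 3.14, 3.14, 3.14, 3.14].

### API

Orientations are given as [roll, pitch, yaw] about the fixed x, y, z axes, in that order (R = Rz(yaw) Ry(pitch) Rx(roll)).
In Python, from bench import robot gives the robot as it stands.
- The arm moves only by the tool carry_out, never from a script. Its argument "targets" is a list of rows, each a list of 5 numbers: the closure, from 0 (fully open) to 1 (shut), then the shift along the tool's x, y, z in cm, then the turn about the tool's x in degrees. In form: [[fingers, tx, ty, tz, turn], ...]. A call has 1 to 20 rows; each row shifts and turns the commanded pose from where the row before left it, along the tool's axes as they then stand; what a row does not reach is not made up. A row lasts 1/10 s, in which the tool goes at most 50 mm and 8.59 degrees, less where a joint would pass 70% of its speed; a pose out of reach is approached as far as the arm can. A call is refused whole if a number of a shift passes 5 or a number of a turn 8.59, either way. A call with a gripper value outside its range is refused whole. The fingers move at their own pace and stop on an object; the grip force is fixed at half the most. Time passes only in rows, so rows that do not move let the fingers close. It gives the time, the measured TCP pose, the force and the opening at its end, in the units of the state.
- robot.get_obs(): the state, without advancing time (a new reading comes with each control period).
- robot.snapshot(name): name is "side" or "top" or "wrist"; returns a dict with "image" (420x560x3 uint8, red, green, blue), "camera_matrix" (3x3 intrinsics, pixels), "pose" (4x4, takes a point from camera to world coordinates). Camera axes: x right, y up, looking along -z (the intrinsics and any distortion apply to the point x, -y, -z); pixel columns grow to the right and rows downward; lengths in m; the calibration is good to about 2 mm. A picture is of the moment at which its call begins. There is no depth.
- robot.close_job(): hands the job in, once; it reports no verdict.
The state is a dict: "time": time; "joint_positions": joint angles; "qvel": joint speeds; "joint_torque": joint torques, N m; "tool_pos": TCP position; "ee_rot": TCP orientation; "wrist_force": force on the tool from outside, world axes, zero at the start; "wrist_torque": the same for the moment, N m; "width": finger opening in m.
Only numpy, scipy, OpenCV 4.12 (cv2) and the standard library are available. Lean on these libraries where they do the work, as an engineer would, in place of code of your own. Each camera call takes 0.05 s, during which the arm holds its last target. There are 200 camera calls.

### The job

Clear up after sawing: draw the metal offcut tray out from under the raised sawing platform, and collect every loose wood offcut that lies on the platform and the bench into it, with those it already holds. Then tip the tray out over its open edge into the plywood offcut box, so that all the offcuts lie in the box, and slide the empty tray back under the platform, fully home against the back stop. Leave the two planes alone.

Things in the scene. Friction and masses are not known exactly. Their poses are not given: they have to be found in the camera images.
- tray: Offcut tray: aluminium pan 180 (x) x 170 (y) mm, 28 mm high, sheet 3 mm thick, 0.28 kg, lips on -x, +y and -y sides, +x edge open (no lip). Origin: centre of the pan's underside; x to the open edge, z up. Starts level under the platform, 6 to 25 mm short of home, handle outside. Loose; wood begins to slide on it when tipped by 26 to 36 degrees.
- tray_edge (a point): Middle of the tray's open edge, on its underside (tray x = +90, y = 0, z = 0 mm)
- tray_grip (a point): Middle of the tray's wooden handle (tray x = -155, z = 30 mm). The square-sided handle stands out behind the -x lip: 110 mm long (tray x -200 to -90 mm), 22 mm wide (y), 26 mm tall (z 14 to 40 mm); pinch it across y from above or aslant.
- riser: Sawing platform: fixed plywood, 220 (x) x 240 (y) mm, top at 80 mm; a 22 x 20 mm fence on top along its +x edge. Under it a space 62 mm high, 204 mm wide (y), open to -x, side walls, back stop with inner face at x = +92 mm. Origin: centre of footprint on bench; x into the space. Tray home: open edge first, edge at the stop, tray origin at platform (0, 0, 0), at most 15 mm short.
- bin: Offcut box: open plywood box, fixed to the bench, 260 (x) x 280 (y) mm outside, 110 mm high, walls and floor 12 mm thick. Origin: centre of its underside, z up.
- offcut_a: Oak offcut with a rebate (step): 70 (x) x 36 (y) mm, 24 mm high from x = -35 to +10 mm and 12 mm high beyond; 34 g. Starts on the bench, or is absent. As for every offcut: origin at the centre of the underside, x along its length, z up as it first lies; None if absent.
- offcut_b: Pine offcut with one mitred end: 22 mm high, parallel sides at y = -16 mm (from x = -35 to +35 mm) and y = +16 mm (from x = -35 to +3 mm); 22 g. Starts on the bench, or is absent.
- offcut_c: Oak strip end, 75 (x) x 25 (y) x 20 (z) mm, 26 g. Starts on the platform, or is absent.
- offcut_d: Pine block, 50 (x) x 42 (y) x 24 (z) mm, 25 g. Starts on the platform, or is absent.
- offcut_e: Oak block, 60 (x) x 32 (y) x 16 (z) mm, 20 g. Starts in the tray, or is absent.
- offcut_f: Pine block, 48 (x) x 38 (y) x 20 (z) mm, 18 g. Starts in the tray, or is absent.
- offcut_g: Pine block, 45 (x) x 30 (y) x 18 (z) mm, 12 g. Starts on the platform, or is absent.
- offcut_h: Oak block, 65 (x) x 28 (y) x 25 (z) mm, 30 g. Starts on the bench, or is absent.
- bench_plane: Bystander: metal bench plane with wooden knob and tote, 245 x 62 mm, 115 mm high, standing at the far side of the bench; leave alone. Origin: centre of its sole.
- wood_plane: Bystander: small wooden plane, 170 x 50 mm, 105 mm high, at the far side of the bench; leave alone. Origin: centre of its sole.
Mind the look-alikes: they are no part of the job. Leave any turquoise look-alike of the offcut_c alone.

How it is judged:
On the way, in this order (a step that is already met when the one before it is completed fails the run):
1. the tray is drawn out clear of the platform and, level, holds every offcut (x of offcut_a in the frame of tray between -0.09 and 0.095 m and y of offcut_a in the frame of tray between -0.088 and 0.088 m and z of offcut_a in the frame of tray between -0.005 and 0.075 m and x of offcut_b in the frame of tray between -0.09 and 0.095 m and y of offcut_b in the frame of tray between -0.088 and 0.088 m and z of offcut_b in the frame of tray between -0.005 and 0.075 m and x of offcut_c in the frame of tray between -0.09 and 0.095 m and y of offcut_c in the frame of tray between -0.088 and 0.088 m and z of offcut_c in the frame of tray between -0.005 and 0.075 m and x of offcut_d in the frame of tray between -0.09 and 0.095 m and y of offcut_d in the frame of tray between -0.088 and 0.088 m and z of offcut_d in the frame of tray between -0.005 and 0.075 m and x of offcut_e in the frame of tray between -0.09 and 0.095 m and y of offcut_e in the frame of tray between -0.088 and 0.088 m and z of offcut_e in the frame of tray between -0.005 and 0.075 m and x of offcut_f in the frame of tray between -0.09 and 0.095 m and y of offcut_f in the frame of tray between -0.088 and 0.088 m and z of offcut_f in the frame of tray between -0.005 and 0.075 m and x of offcut_g in the frame of tray between -0.09 and 0.095 m and y of offcut_g in the frame of tray between -0.088 and 0.088 m and z of offcut_g in the frame of tray between -0.005 and 0.075 m and x of offcut_h in the frame of tray between -0.09 and 0.095 m and y of offcut_h in the frame of tray between -0.088 and 0.088 m and z of offcut_h in the frame of tray between -0.005 and 0.075 m and x of tray_edge in the frame of riser below -0.108 m and angle between tray's own z axis and vertical below 0.25 rad), for 0.2 s.
2. the tray is tipped with its open edge down and over the box (angle between tray's own z axis and vertical above 0.45 rad and angle between tray's own x axis and vertical above 2 rad and x of tray_edge in the frame of bin between -0.13 and 0.13 m and y of tray_edge in the frame of bin between -0.14 and 0.14 m), for 0.2 s.
At the end, for the whole second after the job is handed in: Every offcut that is present lies inside the box, below its rim, at rest; the tray stands level under the platform, its origin at most 16 mm short of the back-stop position and within 30 mm of the middle, at rest (x of offcut_a in the frame of bin between -0.123 and 0.123 m and y of offcut_a in the frame of bin between -0.133 and 0.133 m and z of offcut_a in the frame of bin between 0 and 0.105 m and linear speed of each of offcut_a, offcut_b, offcut_c, offcut_d, offcut_e, offcut_f, offcut_g, offcut_h, tray below 0.03 m/s and x of offcut_b in the frame of bin between -0.123 and 0.123 m and y of offcut_b in the frame of bin between -0.133 and 0.133 m and z of offcut_b in the frame of bin between 0 and 0.105 m and x of offcut_c in the frame of bin between -0.123 and 0.123 m and y of offcut_c in the frame of bin between -0.133 and 0.133 m and z of offcut_c in the frame of bin between 0 and 0.105 m and x of offcut_d in the frame of bin between -0.123 and 0.123 m and y of offcut_d in the frame of bin between -0.133 and 0.133 m and z of offcut_d in the frame of bin between 0 and 0.105 m and x of offcut_e in the frame of bin between -0.123 and 0.123 m and y of offcut_e in the frame of bin between -0.133 and 0.133 m and z of offcut_e in the frame of bin between 0 and 0.105 m and x of offcut_f in the frame of bin between -0.123 and 0.123 m and y of offcut_f in the frame of bin between -0.133 and 0.133 m and z of offcut_f in the frame of bin between 0 and 0.105 m and x of offcut_g in the frame of bin between -0.123 and 0.123 m and y of offcut_g in the frame of bin between -0.133 and 0.133 m and z of offcut_g in the frame of bin between 0 and 0.105 m and x of offcut_h in the frame of bin between -0.123 and 0.123 m and y of offcut_h in the frame of bin between -0.133 and 0.133 m and z of offcut_h in the frame of bin between 0 and 0.105 m and x of tray in the frame of riser between -0.016 and 0.02 m and y of tray in the frame of riser between -0.03 and 0.03 m and z of tray in the frame of riser between -0.005 and 0.01 m and angle between tray's own z axis and vertical below 0.1 rad and x of tray_edge in the frame of riser above 0.07 m); the robot touches nothing.
It fails at once if the metal plane is pushed more than 30 mm (distance of bench_plane from where it was at the start of the episode above 0.03 m).
It fails at once if the wooden plane is pushed more than 30 mm (distance of wood_plane from where it was at the start of the episode above 0.03 m).
Of offcut_a, offcut_b, offcut_c, offcut_d, offcut_e, offcut_f, offcut_g, offcut_h only 5 to 8 are there at a start; the rules pass over those that are not, and their reading is None.
At some moment in a run one of offcut_a, offcut_b, offcut_c, offcut_d, offcut_e, offcut_f, offcut_g, offcut_h may be knocked a few centimetres aside while the robot is not near it.
It also fails if it takes over 210 s, if anything falls off the work surface, if the arm or the gripper's body presses on something with over 40 N, if the wrist force passes 120 N, or if a joint passes its speed limit or range.

## Working session

There is one attempt and no reset: what is moved stays moved. The work goes in short steps, Python scripts to look and compute and a tool call to move; the robot and the scene stay as the last step left them, time stands still between calls to the robot, and variables do not carry over. Pictures are saved under pics/ and viewed, about 12 in all and at most 16, crops included, and the job is handed in when it is done.

Besides the shell and the picture viewer there is one more tool, called after "Request:" as name(argument=value, ...) on one line, values as JSON. carry_out: Moves the arm, as the interface text tells. Its arguments: {"type":"object","properties":{"targets":{"type":"array","items":{"type":"array","items":{"type":"number"}}}},"required":["targets"]}

```bash
mkdir -p pics; ls; cat > h.py <<'E'
import numpy as np, cv2
from bench import robot
def snap(n,f=None):
    s=robot.snapshot(n)
    if f: cv2.imwrite('pics/'+f,s['image'][:,:,::-1])
    return s
def px2w(s,u,v,z):
    K=np.array(s['camera_matrix']);T=np.array(s['pose'])
    d=np.linalg.inv(K)@[u,v,1]; d=T[:3,:3]@[d[0],-d[1],-d[2]]; o=T[:3,3]
    return o+d*(z-o[2])/d[2]
def w2px(s,p):
    K=np.array(s['camera_matrix']);T=np.array(s['pose'])
    c=T[:3,:3].T@(np.array(p)-T[:3,3]); q=K@[c[0],-c[1],-c[2]]; return q[:2]/q[2]
E
python3 - <<'E'
from h import *
import pickle
a=snap('top','t0.png');b=snap('side','s0.png')
pickle.dump((a,b),open('t0.pkl','wb'))
for s in(a,b): print({k:(np.round(v,3).tolist() if k!='image' else 0) for k,v in s.items()})
print(robot.get_obs())
E
```

```text
pics
{'image': 0, 'camera_matrix': [[524.556, 0.0, 282.38], [0.0, 524.556, 207.74], [0.0, 0.0, 1.0]], 'pose': [[-0.045, 0.978, -0.204, 0.286], [-0.999, -0.045, 0.004, 0.032], [-0.005, 0.204, 0.979, 1.305], [0.0, 0.0, 0.0, 1.0]]}
{'image': 0, 'camera_matrix': [[420.949, 0.0, 278.41], [0.0, 420.949, 208.266], [0.0, 0.0, 1.0]], 'pose': [[-0.952, 0.224, -0.209, 0.296], [-0.305, -0.649, 0.697, 0.878], [0.021, 0.727, 0.686, 0.929], [0.0, 0.0, 0.0, 1.0]]}
{'time': 0.1, 'joint_positions': array([-1.30707193e+00,  8.79100313e-02,  1.37206896e+00, -1.50131071e-05,
        1.68358605e+00, -1.03117127e-01]), 'qvel': array([ 1.02707462e-03, -6.74370492e-04, -3.86414697e-03,  8.46152926e-04,
        9.08274361e-05,  6.65654524e-04]), 'joint_torque': array([ 3.12455719e-03, -3.41252589e+01, -3.03300869e+01,  7.21093384e-02,
        3.04770016e-02, -1.11307274e-04]), 'tool_pos': array([ 0.19712461, -0.51294866,  0.20442272]), 'ee_rot': array([-1.66634867,  1.56882387,  1.84208383]), 'wrist_force': array([ 0.32157054, -0.10704593,  0.29486469]), 'wrist_torque': array([-0.0211363 , -0.01017989, -0.01723545]), 'width': 0.09404557924527429}
```

View pics/t0.png

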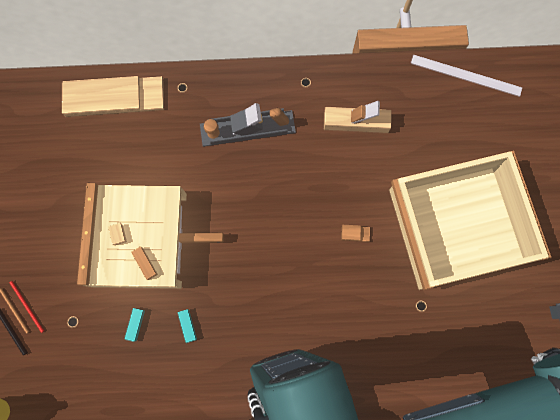

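View pics/s0.png

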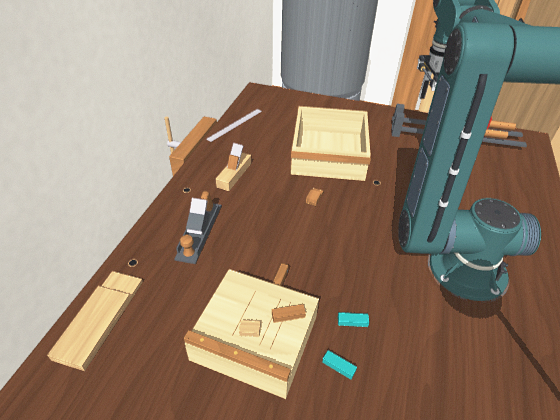

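The top picture shows the platform at about (130,235) and the tray handle at (205,238). On the platform are a pine block at (118,233) and an oak strip at (146,263). The rebated oak offcut a lies on the bench at (356,233), and the box is at (470,220). The two turquoise strips at (135,325) and (187,326) are look-alikes, so I'll leave them. The arm hides part of the bench.

```bash
python3 - <<'E'
from h import *
import pickle
a,b=pickle.load(open('t0.pkl','rb'))
def P(n,z,*pts):
    print(n,[np.round(px2w(a,u,v,z)[:2],3).tolist() for u,v in pts])
P('plat',.08,(181,186),(181,287),(80,286),(86,184))
P('rim',.11,(391,183),(515,152),(551,258),(427,290))
P('handle',.04,(194,238),(222,238),(222,234),(222,242))
P('pine,strip ctr',.1,(118,233),(146,263))
P('a',.024,(356,233),(342,233),(371,233))
P('turq',.02,(135,325),(187,326)); P('planes',0,(250,128),(358,120))
im=a['image'][:,:,::-1]
c=cv2.resize(im[170:300,60:250],None,fx=4,fy=4,interpolation=cv2.INTER_CUBIC)
cv2.imwrite('pics/c0.png',c)
E
```

```text
plat [[0.606, 0.269], [0.365, 0.27], [0.378, 0.504], [0.622, 0.498]]
rim [[0.583, -0.23], [0.645, -0.53], [0.391, -0.578], [0.331, -0.289]]
handle [[0.484, 0.245], [0.481, 0.177], [0.491, 0.177], [0.472, 0.177]]
pine,strip ctr [[0.495, 0.412], [0.422, 0.346]]
a [[0.481, -0.152], [0.483, -0.117], [0.48, -0.189]]
turq [[0.284, 0.392], [0.276, 0.268]]
planes [[0.776, 0.102], [0.785, -0.183]]
```

View pics/c0.png

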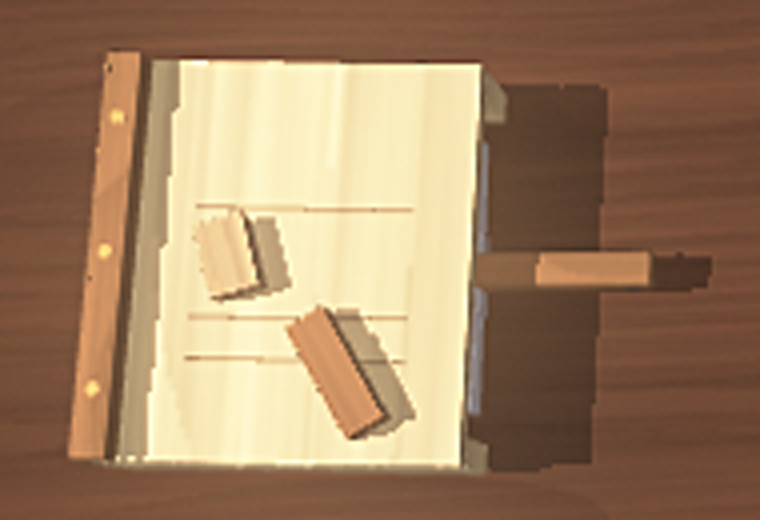

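```bash
cat >> h.py <<'E'
from scipy.spatial.transform import Rotation as Ro
def go(x,y,z,ang=None):
    """tool-frame shift (cm) to target TCP; then turn (deg) so that tool y is at world angle ang (deg, mod 180)"""
    o=robot.get_obs(); R=Ro.from_euler('xyz',o['ee_rot']).as_matrix()
    d=R.T@(np.array([x,y,z])-o['tool_pos'])*100
    cur=np.degrees(np.arctan2(R[1,1],R[0,1]))
    t=None
    if ang is not None: t=(cur-ang+90)%180-90   # tool x down: + turn lowers world angle
    print('t',round(o['time'],1),'tcp',np.round(o['tool_pos'],3),'yang',round(cur,1),'q6',round(o['joint_positions'][5],2),'shift cm',np.round(d,1),'turn',t, 'w',round(o['width'],3),'F',np.round(o['wrist_force'],1),'M',np.round(o['wrist_torque'],2), 'tilt', np.round(R[:,0],2))
    return d,t
E
python3 -c "
from h import *
go(.482,.215,.15,-3)"
```

```text
t 0.1 tcp [ 0.197 -0.513  0.204] yang -69.0 q6 -0.1 shift cm [  5.6 -57.7 -52.7] turn -65.98161440484961 w 0.094 F [ 0.3 -0.1  0.3] M [-0.02 -0.01 -0.02] tilt [-0.  0. -1.]
```

Request:
carry_out(targets=[[0,0.28,-2.9,-2.65,0],[0,0.28,-2.9,-2.65,0],[0,0.28,-2.9,-2.65,0],[0,0.28,-2.9,-2.65,0],[0,0.28,-2.9,-2.65,0],[0,0.28,-2.9,-2.65,0],[0,0.28,-2.9,-2.65,0],[0,0.28,-2.9,-2.65,0],[0,0.28,-2.9,-2.65,0],[0,0.28,-2.9,-2.65,0],[0,0.28,-2.9,-2.65,0],[0,0.28,-2.9,-2.65,0],[0,0.28,-2.9,-2.65,0],[0,0.28,-2.9,-2.65,0],[0,0.28,-2.9,-2.65,0],[0,0.28,-2.9,-2.65,0],[0,0.28,-2.9,-2.65,0],[0,0.28,-2.9,-2.65,0],[0,0.28,-2.9,-2.65,0],[0,0.28,-2.9,-2.65,0]])

```text
time: 2.1
tool_pos: [0.484, 0.2196, 0.1487]
ee_rot: [0.229, 1.57, -2.545]
wrist_force: [0.2, -0.6, 0.2]
width: 0.0942
```

Request:
carry_out(targets=[[0,0,0,0,-8.25],[0,0,0,0,-8.25],[0,0,0,0,-8.25],[0,0,0,0,-8.25],[0,0,0,0,-8.25],[0,0,0,0,-8.25],[0,0,0,0,-8.25],[0,0,0,0,-8.25],[0,0,0,0,0],[0,0,0,0,0]])

```text
time: 3.1
tool_pos: [0.4837, 0.218, 0.149]
ee_rot: [-1.103, 1.57, -2.729]
wrist_force: [0.2, -0.5, -0.4]
width: 0.094
```

```bash
python3 - <<'E'
from h import *
go(.482,.215,.010,-3)
a=snap('top');w=snap('wrist')
cv2.imwrite('pics/1.png',np.hstack([cv2.resize(s['image'][:,:,::-1],(400,300)) for s in(a,w)]))
cv2.imwrite('pics/w1.png',w['image'][:,:,::-1])
E
```

```text
t 3.1 tcp [0.484 0.218 0.149] yang -3.2 q6 0.37 shift cm [13.9 -0.1  0.3] turn -0.15616009433003342 w 0.094 F [ 0.2 -0.5 -0.4] M [ 0.02 -0.06  0.02] tilt [-0. -0. -1.]
```

View pics/1.png

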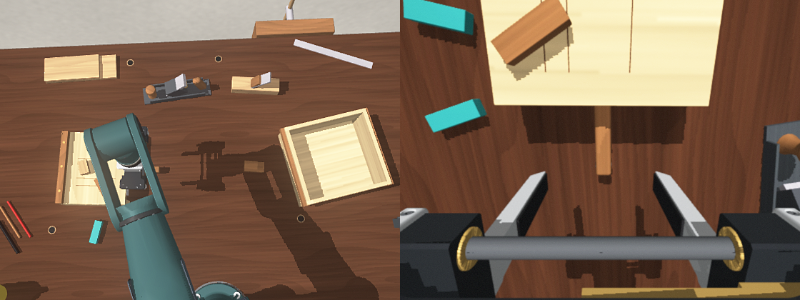

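```bash
python3 - <<'E'
from h import *
w=snap('wrist')
P=lambda u,v,z:print(np.round(px2w(w,u,v,z),3))
for q in [(277,246,.04),(296,246,.04),(277,148,.04),(295,148,.04)]:P(*q)
P(132,148,.08);P(435,148,.08)
print(w2px(w,[.484,.218,.01]))
E
```

```text
[0.478 0.176 0.04 ]
[0.497 0.175 0.04 ]
[0.484 0.274 0.04 ]
[0.5   0.273 0.04 ]
[0.369 0.284 0.08 ]
[0.61  0.271 0.08 ]
[280.45633252 198.50162058]
```

Request:
carry_out(targets=[[0,2.3,0.1,0,0],[0,2.3,0.1,0,0],[0,2.3,0.1,0,0],[0,2.3,0.1,0,0],[0,2.3,0.1,0,0],[0,2.2,0.1,0,0],[0,0,0,0,0],[1,0,0,0,0],[1,0,0,0,0],[1,0,0,0,0],[1,0,0,0,0],[1,0,0,0,0],[1,0,0,0,0],[1,0,0,0,0],[1,0,0,0,0],[1,0,0,0,0]])

```text
time: 4.85
tool_pos: [0.4898, 0.2177, 0.0124]
ee_rot: [-1.082, 1.57, -2.705]
wrist_force: [-0.4, -1.5, 0.8]
width: 0.0252
```

```bash
python3 -c "
from h import *
go(.475,-.005,.010,-3)"
```

```text
t 4.8 tcp [0.49  0.218 0.012] yang -3.0 q6 0.36 shift cm [ 0.2 -0.3 22.3] turn 0.01641672402747929 w 0.025 F [-0.4 -1.5  0.8] M [-0.04  0.14 -0.  ] tilt [-0. -0. -1.]
```

Request:
carry_out(targets=[[1,0,0,0,0],[1,0,0,0,0],[1,0,0,0,0],[1,0,0,0.4,0],[1,0,0,0.8,0],[1,0,0,1.3,0],[1,0,0,1.7,0],[1,0,0,1.7,0],[1,0,0,1.7,0],[1,0,0,1.7,0],[1,0,0,1.7,0],[1,0,0,1.7,0],[1,0,0,1.7,0],[1,0,0,1.7,0],[1,0,0,1.7,0],[1,0,0,1.7,0],[1,0,0,1.7,0],[1,0,0,1.1,0],[1,0,0,0.6,0],[1,0,0,0,0]])

```text
time: 6.85
tool_pos: [0.4779, -0.0125, 0.0124]
ee_rot: [0.02, 1.569, -1.605]
wrist_force: [0.4, -1.4, -1.4]
width: 0.022
```

```bash
python3 -c "
from h import *
go(.475,-.005,.010,-3)
s=snap('side','s2.png')"
```

```text
t 6.8 tcp [ 0.478 -0.012  0.012] yang -3.1 q6 -0.09 shift cm [ 0.2 -0.3 -0.7] turn -0.05859012989277801 w 0.022 F [ 0.4 -1.4 -1.4] M [-0.22  0.08 -0.01] tilt [-0. -0. -1.]
```

View pics/s2.png

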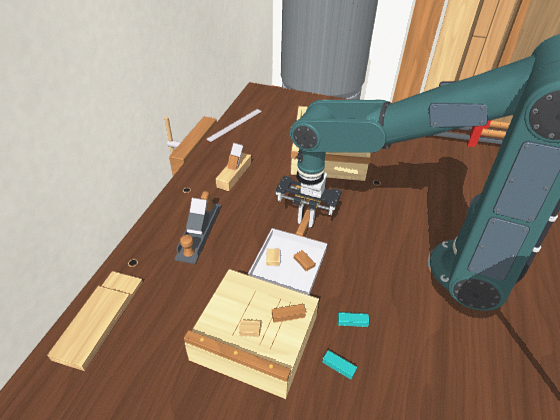

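```bash
python3 - <<'E'
from h import *
import pickle
a,b=pickle.load(open('t0.pkl','rb')); s=snap('side')
def quad(n,z,pts):
    q=np.array([px2w(a,60+u/4,170+v/4,z)[:2] for u,v in pts]);e=[q[(i+1)%4]-q[i] for i in range(4)]
    print(n,q.mean(0).round(3),[ (round(np.linalg.norm(x),3),round(np.degrees(np.arctan2(x[1],x[0])),0)) for x in e])
quad('strip',.10,[(285,325),(325,303),(385,415),(352,440)])
quad('pine',.10,[(195,225),(242,208),(262,282),(215,300)])
print('f,e',px2w(s,273,257,.02),px2w(s,304,260,.018))
im=a['image'][215:255,325:385,::-1]
cv2.imwrite('pics/a.png',cv2.resize(im,None,fx=10,fy=10))
go(.422,.346,.15,0)
E
```

```text
strip [0.423 0.35 ] [(np.float64(0.026), np.float64(-63.0)), (np.float64(0.075), np.float64(-152.0)), (np.float64(0.023), np.float64(125.0)), (np.float64(0.078), np.float64(30.0))]
pine [0.494 0.414] [(np.float64(0.029), np.float64(-72.0)), (np.float64(0.046), np.float64(-164.0)), (np.float64(0.029), np.float64(109.0)), (np.float64(0.046), np.float64(16.0))]
f,e [0.52611645 0.14884898 0.02      ] [0.44114244 0.12968022 0.018     ]
t 7.0 tcp [ 0.478 -0.012  0.012] yang -3.0 q6 -0.09 shift cm [-13.8  -7.5 -35.4] turn -2.9911746185941865 w 0.022 F [ 0.2 -1.1 -1.1] M [-0.18  0.03  0.03] tilt [ 0. -0. -1.]
```

View pics/a.png

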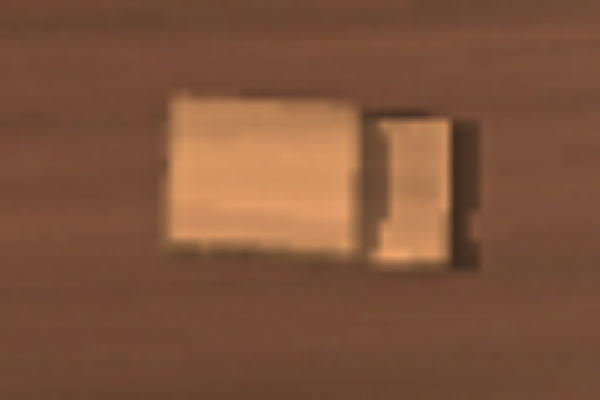

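Request:
carry_out(targets=[[0,0,0,0,0],[0,0,0,0,0],[0,0,0,0,0],[0,0,0,0,0],[0,-2.5,0,0,0],[0,-3,0,0,0],[0,-3,0,0,0],[0,-3,0,0,0],[0,-3,0,0,0],[0,0,0,0,0],[0,0,0,0,0]])

```text
time: 8.05
tool_pos: [0.4783, -0.0109, 0.1577]
ee_rot: [1.418, 1.569, -0.204]
wrist_force: [0.2, 0.9, -0.4]
width: 0.094
```

```bash
python3 - <<'E'
from h import *
import pickle
a,b=pickle.load(open('t0.pkl','rb'))
A=px2w(a,351.2,232.3,.024); print(A, [px2w(a,325+u/10,215+v/10,.024)[:2].round(3) for u,v in[(172,97),(357,102),(172,245),(357,252)]])
go(A[0],A[1],.10,-3)
w=snap('wrist','w3.png')
E
```

```text
[ 0.48351718 -0.14008112  0.024     ] [array([ 0.504, -0.119]), array([ 0.5  , -0.165]), array([ 0.467, -0.117]), array([ 0.463, -0.162])]
t 8.1 tcp [ 0.478 -0.011  0.158] yang -3.0 q6 -0.09 shift cm [ 5.8  1.2 12.9] turn 0.027727654001097335 w 0.094 F [ 0.2  0.9 -0.4] M [-0.02 -0.07 -0.  ] tilt [ 0. -0. -1.]
```

View pics/w3.png

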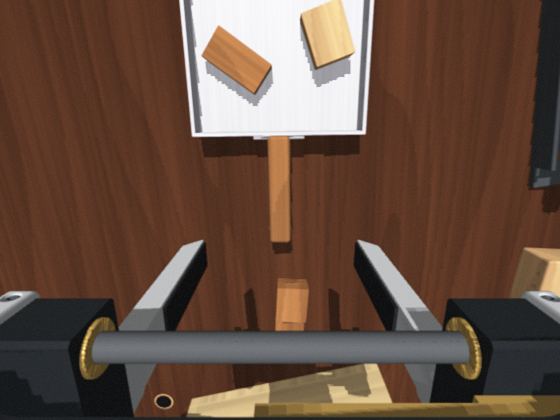

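Request:
carry_out(targets=[[0,1,0.2,2,0],[0,1,0.2,2.2,0],[0,1,0.2,2.2,0],[0,1,0.2,2.2,0],[0,1,0.2,2.2,-1],[0,1,0.1,2.2,-1],[0,3,0,0,0],[0,3,0,0,0],[0,2.3,0,0,0],[0,1,0,0,0],[0,0,0,0,0],[1,0,0,0,0],[1,0,0,0,0],[1,0,0,0,0],[1,0,0,0,0],[1,0,0,0,0],[1,0,0,0,0],[1,0,0,0,0],[1,0,0,0,0],[1,0,0,0,0]])

```text
time: 10.1
tool_pos: [0.4828, -0.1414, 0.0046]
ee_rot: [1.239, 1.571, -0.349]
wrist_force: [0.3, -0.0, 0.2]
width: 0.0362
```

Request:
carry_out(targets=[[1,0,0,0,0],[1,-3,0,0,0],[1,-3,0,0,0],[1,-3,0,0,0],[1,-3,0,0,0],[1,0,0,0,0]])

```text
time: 10.7
tool_pos: [0.4855, -0.1425, 0.1296]
ee_rot: [1.181, 1.561, -0.407]
wrist_force: [0.4, -0.0, 0.4]
width: 0.0358
```

```bash
python3 - <<'E'
from h import *
w=snap('wrist')
import cv2
go(.486,.092,.03,90)
E
python3 - <<'E'
import sys; sys.path.insert(0,'.')
E
```

```text
t 10.8 tcp [ 0.484 -0.142  0.127] yang -1.0 q6 -0.38 shift cm [  9.6  -0.3 -23.4] turn 89.0140191374602 w 0.036 F [ 0.3  0.7 -0.9] M [-0.03 -0.07  0.  ] tilt [ 0. -0. -1.]
```

Request:
carry_out(targets=[[1,0,0.2,-1,0],[1,0,0.4,-2.4,0],[1,0,0.5,-2.8,0],[1,0,0.5,-2.8,0],[1,0,0.5,-2.8,0],[1,0,0.5,-2.8,0],[1,0,0.5,-2.8,0],[1,0,0.5,-2.8,0],[1,0,0.5,-2.2,0],[1,0,0,-1,0],[1,0,0,0,0]])

```text
time: 11.85
tool_pos: [0.5264, 0.0932, 0.1225]
ee_rot: [-1.475, 1.567, -3.061]
wrist_force: [-0.4, -0.9, -0.8]
width: 0.0355
```

Request:
carry_out(targets=[[1,0,0,0,8],[1,0,0,0,8.5],[1,0,0,0,8.5],[1,0,0,0,8.5],[1,0,0,0,8.5],[1,0,0,0,8.5],[1,0,0,0,8.5],[1,0,0,0,8.5],[1,0,0,0,8.5],[1,0,0,0,8.5],[1,0,0,0,4.5],[1,0,0,0,0],[1,0,0,0,0]])

```text
time: 13.15
tool_pos: [0.5272, 0.0911, 0.124]
ee_rot: [0.419, 1.57, -2.722]
wrist_force: [0.6, -0.0, -0.9]
width: 0.0361
```

```bash
python3 - <<'E'
from h import *
go(.525,.092,.031,90)
E
```

```text
t 13.2 tcp [0.527 0.091 0.124] yang -89.9 q6 1.64 shift cm [ 9.3 -0.1  0.2] turn 0.05293562429346821 w 0.036 F [ 0.6 -0.  -0.9] M [ 0.01 -0.01 -0.02] tilt [-0. -0. -1.]
```

Request:
carry_out(targets=[[1,2,0,0,0],[1,3,0,0,0],[1,2.5,0,0,0],[1,1.4,0,0,0],[1,0.4,0,0,0],[1,0,0,0,0],[1,0,0,0,0],[0,0,0,0,0],[0,0,0,0,0],[0,0,0,0,0],[0,0,0,0,0],[0,-2,0,0,0],[0,-3,0,0,0],[0,-3,0,0,0],[0,-3,0,0,0],[0,-3,0,0,-7],[0,0,0,0,-7],[0,0,0,0,-7],[0,0,0,0,-7],[0,0,0,0,0]])

```text
time: 15.15
tool_pos: [0.5276, 0.0919, 0.1716]
ee_rot: [2.32, 1.571, -0.333]
wrist_force: [-0.4, 0.1, -0.5]
width: 0.0938
```

```bash
python3 - <<'E'
from h import *
go(.423,.350,.17,-62)
E
```

```text
t 15.2 tcp [0.528 0.092 0.172] yang -62.0 q6 1.15 shift cm [  0.2 -27.7  -2.9] turn 0.0027930898441184127 w 0.094 F [-0.4  0.1 -0.5] M [ 0.02  0.   -0.  ] tilt [ 0. -0. -1.]
```

Request:
carry_out(targets=[[0,0,-2,-0.2,0],[0,0,-3,-0.3,0],[0,0,-3.5,-0.4,0],[0,0,-3.5,-0.4,0],[0,0,-3.5,-0.4,0],[0,0,-3.5,-0.4,0],[0,0,-3.5,-0.4,0],[0,0,-3.2,-0.4,0],[0,0,-2,0,0],[0,0,0,0,0],[0,0,0,0,0]])

```text
time: 16.25
tool_pos: [0.4231, 0.35, 0.1713]
ee_rot: [1.209, 1.57, -1.444]
wrist_force: [0.1, 0.8, -0.4]
width: 0.0939
```

```bash
python3 - <<'E'
from h import *
go(.423,.350,.086,-62)
w=snap('wrist','w4.png')
for p in [(.423,.35,.1),(.494,.414,.1)]: print(w2px(w,p))
import pickle; pickle.dump(w,open('w4.pkl','wb'))
E
```

```text
t 16.2 tcp [0.423 0.35  0.171] yang -62.0 q6 1.67 shift cm [ 8.5 -0.   0. ] turn -0.02420291746555847 w 0.094 F [ 0.1  0.8 -0.4] M [-0.   -0.03 -0.01] tilt [ 0. -0. -1.]
[279.58156137 218.38419297]
[249.43760737 104.44436498]
```

View pics/w4.png

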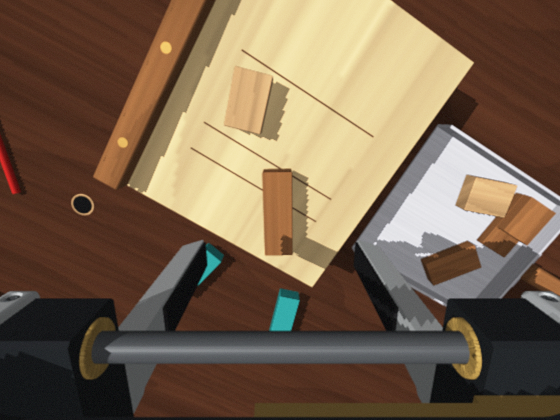

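Strip c at (278,212) and block g at (248,101) sit where I predicted. In the tray, a lies with e and f.

Request:
carry_out(targets=[[0,2,0,0,0],[0,3,0,0,0],[0,2,0,0,0],[0,1.2,0,0,0],[0,0.3,0,0,0],[0,0,0,0,0],[1,0,0,0,0],[1,0,0,0,0],[1,0,0,0,0],[1,0,0,0,0],[1,0,0,0,0],[1,0,0,0,0],[1,0,0,0,0],[1,0,0,0,0],[1,0,0,0,0],[1,0,0,0,0],[1,-2,0,0,0],[1,-3,0,0,0],[1,-3,0,0,0],[1,0,0,0,0]])

```text
time: 18.3
tool_pos: [0.4255, 0.3517, 0.1718]
ee_rot: [-3.051, 1.561, 0.579]
wrist_force: [-0.1, 0.3, 0.5]
width: 0.0251
```

```bash
python3 - <<'E'
from h import *
go(.46,.195,.012,-87)
E
```

```text
t 18.3 tcp [0.426 0.352 0.172] yang -62.0 q6 1.67 shift cm [15.9 15.5  4.5] turn 25.016716986175197 w 0.025 F [-0.1  0.3  0.5] M [-0.01 -0.   -0.04] tilt [ 0.01  0.01 -1.  ]
```

Request:
carry_out(targets=[[1,0,1,0.3,0],[1,0,2,0.6,0],[1,0,2.4,0.7,0],[1,0,2.4,0.7,0],[1,0,2.4,0.7,0],[1,0,2.4,0.7,0],[1,0,1.6,0.6,0],[1,0,1,0.3,0],[1,2,0,0,0],[1,3,0,0,0],[1,3,0,0,0],[1,3,0,0,0],[1,2,0,0,0],[1,1,0,0,0],[1,0,0,0,0],[0.4,0,0,0,0],[0.4,0,0,0,0],[0.4,0,0,0,0],[0.4,0,0,0,0],[0.4,0,0,0,0]])

```text
time: 20.3
tool_pos: [0.4543, 0.1944, 0.0271]
ee_rot: [2.866, 1.57, 0.213]
wrist_force: [0.3, -0.1, 0.1]
width: 0.0559
```

Request:
carry_out(targets=[[0.4,-2,0,0,0],[0.4,-3,0,0,0],[0,-3,0,0,0],[0,-3,0,0,0],[0,-3,0,0,5],[0,0,0,0,5],[0,0,0,0,0]])

```text
time: 21.0
tool_pos: [0.4546, 0.1945, 0.168]
ee_rot: [3.087, 1.568, 0.26]
wrist_force: [0.5, -0.1, -0.5]
width: 0.092
```

```bash
python3 - <<'E'
from h import *
go(.494,.414,.17,-72)
E
```

```text
t 21.0 tcp [0.455 0.194 0.168] yang -72.0 q6 1.55 shift cm [ -0.2 -19.7 -10.5] turn 0.02843984035294511 w 0.092 F [ 0.5 -0.1 -0.5] M [-0.04  0.02  0.02] tilt [ 0.  0. -1.]
```

Request:
carry_out(targets=[[0.35,0,-1.5,-0.8,0],[0.35,0,-2.6,-1.4,0],[0.35,0,-2.8,-1.5,0],[0.35,0,-2.8,-1.5,0],[0.35,0,-2.8,-1.5,0],[0.35,0,-2.8,-1.5,0],[0.35,0,-2.8,-1.5,0],[0.35,0,-1.6,-0.8,0],[0.35,2,0,0,0],[0.35,3,0,0,0],[0.35,2,0,0,0],[0.35,1.2,0,0,0],[0.35,0.3,0,0,0],[0.35,0,0,0,0],[1,0,0,0,0],[1,0,0,0,0],[1,0,0,0,0],[1,0,0,0,0],[1,0,0,0,0],[1,0,0,0,0]])

```text
time: 23.0
tool_pos: [0.493, 0.4142, 0.0816]
ee_rot: [-2.914, 1.57, 0.542]
wrist_force: [0.4, 0.0, 0.9]
width: 0.0296
```

Request:
carry_out(targets=[[1,0,0,0,0],[1,0,0,0,0],[1,-2,0,0,0],[1,-3,0,0,0],[1,-3,0,0,0],[1,0,0,0,0]])

```text
time: 23.6
tool_pos: [0.4951, 0.4157, 0.1674]
ee_rot: [-2.858, 1.561, 0.598]
wrist_force: [-0.1, 0.2, 0.7]
width: 0.0294
```

```bash
python3 - <<'E'
from h import *
go(.530,.200,.030,-72)
E
```

```text
t 23.6 tcp [0.495 0.416 0.167] yang -72.0 q6 1.87 shift cm [13.6 21.6  3.5] turn 0.017357402487135687 w 0.029 F [-0.1  0.2  0.7] M [ 0.02 -0.01 -0.01] tilt [ 0.01  0.01 -1.  ]
```

Request:
carry_out(targets=[[1,0,1.4,0.2,0],[1,0,2.4,0.4,0],[1,0,2.9,0.5,0],[1,0,2.9,0.5,0],[1,0,2.9,0.5,0],[1,0,2.9,0.5,0],[1,0,2.9,0.4,0],[1,0,2.0,0.3,0],[1,1,1.3,0.2,0],[1,3,0,0,0],[1,3,0,0,0],[1,3,0,0,0],[1,2,0,0,0],[1,1.5,0,0,0],[1,0,0,0,0],[0.3,0,0,0,0],[0.3,0,0,0,0],[0.3,0,0,0,0],[0.3,0,0,0,0],[0.3,0,0,0,0]])

```text
time: 25.6
tool_pos: [0.5269, 0.198, 0.0272]
ee_rot: [3.036, 1.569, 0.209]
wrist_force: [-0.8, 0.1, -0.5]
width: 0.0643
```

Request:
carry_out(targets=[[0.3,-2,0,0,0],[0.3,-3,0,0,0],[0,-3,0,0,0],[0,-3,0,0,0],[0,-3,0,0,0],[0,0,0,0,0]])

```text
time: 26.2
tool_pos: [0.5293, 0.1986, 0.1724]
ee_rot: [3.079, 1.56, 0.251]
wrist_force: [-0.8, 0.9, 0.9]
width: 0.0928
```

```bash
python3 - <<'E'
from h import *
go(.478,-.012,.17,-3)
s=snap('side'); t=snap('top')
cv2.imwrite('pics/5.png',np.hstack([cv2.resize(s['image'][180:390,150:430,::-1],(400,300)),cv2.resize(t['image'][:,:,::-1],(400,300))]))
E
```

```text
t 26.2 tcp [0.529 0.199 0.172] yang -72.0 q6 1.52 shift cm [ 0.1 18.4 11.4] turn -68.98297088981673 w 0.093 F [-0.8  0.9  0.9] M [ 0.01 -0.03  0.03] tilt [ 0.01  0.   -1.  ]
```

View pics/5.png

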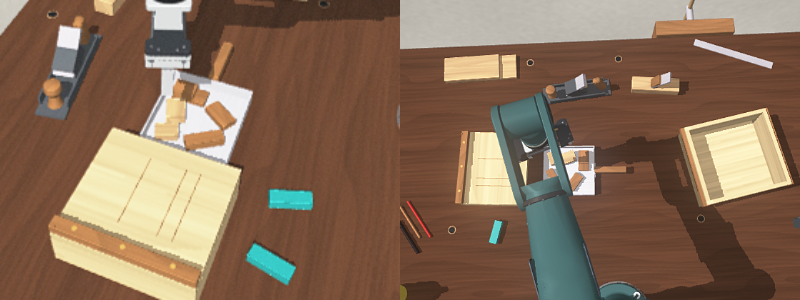

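All five offcuts are in the tray: e, f, a, c and g. I'll move to the handle next and grip it close to the pan.

Request:
carry_out(targets=[[0,0,1.4,0.8,0],[0,0,2.5,1.5,0],[0,0,2.5,1.5,0],[0,0,2.5,1.5,0],[0,0,2.5,1.5,0],[0,0,2.0,1.2,0],[0,0,1.0,1.2,0],[0,0,0,0,-8.5],[0,0,0,0,-8.5],[0,0,0,0,-8.5],[0,0,0,0,-8.5],[0,0,0,0,-8.5],[0,0,0,0,-8.5],[0,0,0,0,-8.5],[0,0,0,0,-8.5],[0,0,0,0,-1],[0,0,0,0,0],[0,0,0,0,0]])

```text
time: 28.1
tool_pos: [0.483, 0.0324, 0.166]
ee_rot: [-1.485, 1.57, -3.11]
wrist_force: [-0.5, -0.7, 0.9]
width: 0.094
```

```bash
python3 - <<'E'
from h import *
go(.480,.031,.010,-3)
w=snap('wrist','w6.png')
import pickle; pickle.dump(w,open('w6.pkl','wb'))
E
```

```text
t 28.1 tcp [0.483 0.032 0.166] yang -3.1 q6 0.0 shift cm [15.6 -0.3  0.2] turn -0.10080323296025995 w 0.094 F [-0.5 -0.7  0.9] M [-0.05 -0.1  -0.02] tilt [-0. -0. -1.]
```

View pics/w6.png

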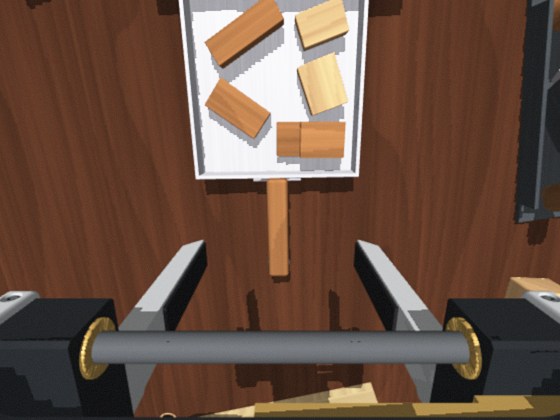

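```bash
python3 - <<'E'
from h import *
import pickle
w=pickle.load(open('w6.pkl','rb'))
for u,v,z in [(279,275,.04),(277,182,.04),(198,178,.028),(358,175,.028),(283,5,.02)]: print(px2w(w,u,v,z).round(3))
t=robot.snapshot('top')
for u,v in[]: pass
E
```

```text
[ 0.477 -0.051  0.04 ]
[0.481 0.053 0.04 ]
[0.398 0.06  0.028]
[0.565 0.054 0.028]
[0.495 0.215 0.02 ]
```

Request:
carry_out(targets=[[0,3,0,0,0],[0,3,0,0,0],[0,3,-0.1,0,0],[0,3,-0.1,0,0],[0,2,-0.1,0,0],[0,1.3,0,0,0],[0,0.4,0,0,0],[0,0,0,0,0],[1,0,0,0,0],[1,0,0,0,0],[1,0,0,0,0],[1,0,0,0,0],[1,0,0,0,0],[1,0,0,0,0],[1,0,0,0,0],[1,0,0,0,0],[1,0,0,0,0],[1,0,0,0,0],[1,0,0,0,0],[1,0,0,0,0]])

```text
time: 30.2
tool_pos: [0.4802, 0.0326, 0.0094]
ee_rot: [-1.201, 1.57, -2.823]
wrist_force: [-2.1, 0.3, 1.9]
width: 0.0215
```

Request:
carry_out(targets=[[1,0,0,0,0],[1,0,0,0,0],[1,-0.5,0,0,0],[1,-0.5,0,0,0],[1,-0.5,0,0,0],[1,-0.5,0,0,0],[1,-0.5,0,0,0],[1,-0.5,0,0,0],[1,0,0,0,0],[1,0,0,0,0]])

```text
time: 31.2
tool_pos: [0.4805, 0.0326, 0.0396]
ee_rot: [1.131, 1.57, -0.492]
wrist_force: [-0.6, 1.0, -4.0]
width: 0.0219
```

```bash
python3 - <<'E'
from h import *
go(.480,.031,.010,-3)
s=snap('side')
cv2.imwrite('pics/7.png',cv2.resize(s['image'][180:320,220:420,::-1],(800,560),interpolation=cv2.INTER_CUBIC))
E
```

```text
t 31.2 tcp [0.481 0.033 0.04 ] yang -3.0 q6 0.0 shift cm [ 3.  -0.   0.2] turn 0.012739101448119072 w 0.022 F [-0.6  1.  -4. ] M [-0.39 -0.06 -0.03] tilt [ 0. -0. -1.]
```

View pics/7.png

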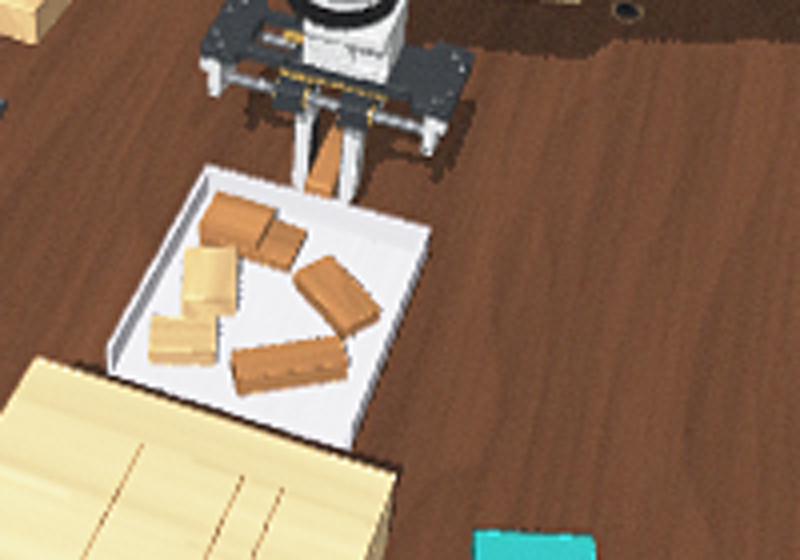

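The tray lifts level and the wrist carries its full weight (4 N, 0.39 Nm), so the grip holds it without drooping. I'll raise it and swing it round to the near wall of the box.

Request:
carry_out(targets=[[1,-0.5,0,0,0],[1,-1,0,0,0],[1,-1.5,0,0,0],[1,-1.5,0,0,0],[1,-1.5,0,0,0],[1,-1.5,0,0,0],[1,-1.5,0,0,0],[1,-1.5,0,0,0],[1,-1,0,0,0],[1,-0.5,0,0,0],[1,0,0,0,0],[1,0,0,0,0]])

```text
time: 32.45
tool_pos: [0.48, 0.0326, 0.1588]
ee_rot: [-1.461, 1.57, -3.084]
wrist_force: [-0.4, -0.2, -4.0]
width: 0.0217
```

Request:
carry_out(targets=[[1,0,0.3,0.86,1.23],[1,0,0.3,0.86,1.23],[1,0,0.6,1.72,2.46],[1,0,0.6,1.72,2.46],[1,0,0.6,1.72,2.46],[1,0,0.6,1.72,2.46],[1,0,0.6,1.72,2.46],[1,0,0.6,1.72,2.46],[1,0,0.6,1.72,2.46],[1,0,0.6,1.72,2.46],[1,0,0.6,1.72,2.46],[1,0,0.6,1.72,2.46],[1,0,0.6,1.72,2.46],[1,0,0.6,1.72,2.46],[1,0,0.6,1.72,2.46],[1,0,0.6,1.72,2.46],[1,0,0.3,0.86,1.23],[1,0,0.3,0.86,1.23],[1,0,0,0,0]])

```text
time: 34.35
tool_pos: [0.4686, -0.2539, 0.1592]
ee_rot: [-0.862, 1.57, 3.11]
wrist_force: [0.5, -0.1, -4.0]
width: 0.0214
```

```bash
python3 - <<'E'
from h import *
go(.311,-.446,.16,-76.8)
E
```

```text
t 34.4 tcp [ 0.469 -0.254  0.159] yang -42.4 q6 0.14 shift cm [-0.1  1.3 24.8] turn 34.3516276089761 w 0.021 F [ 0.5 -0.1 -4. ] M [-0.3   0.2  -0.06] tilt [-0.  0. -1.]
```

Request:
carry_out(targets=[[1,0,0.26,0.75,1.07],[1,0,0.26,0.75,1.07],[1,0,0.52,1.49,2.15],[1,0,0.52,1.49,2.15],[1,0,0.52,1.49,2.15],[1,0,0.52,1.49,2.15],[1,0,0.52,1.49,2.15],[1,0,0.52,1.49,2.15],[1,0,0.52,1.49,2.15],[1,0,0.52,1.49,2.15],[1,0,0.52,1.49,2.15],[1,0,0.52,1.49,2.15],[1,0,0.52,1.49,2.15],[1,0,0.52,1.49,2.15],[1,0,0.52,1.49,2.15],[1,0,0.52,1.49,2.15],[1,0,0.26,0.75,1.07],[1,0,0.26,0.75,1.07],[1,0,0,0,0],[1,0,0,0,0]])

```text
time: 36.35
tool_pos: [0.3116, -0.4453, 0.1595]
ee_rot: [-2.713, 1.57, 0.66]
wrist_force: [0.9, -0.2, -3.9]
width: 0.0219
```

```bash
python3 - <<'E'
from h import *
go(.311,-.446,.13,-76.8)
s=snap('side'); t=snap('top')
import pickle; pickle.dump((s,t),open('8.pkl','wb'))
cv2.imwrite('pics/8.png',np.vstack([cv2.resize(s['image'][60:200,250:450,::-1],(429,300),interpolation=cv2.INTER_CUBIC),cv2.resize(t['image'][130:310,330:560,::-1],(429,300),interpolation=cv2.INTER_CUBIC)]))
E
```

```text
t 36.4 tcp [ 0.312 -0.445  0.159] yang -76.7 q6 0.27 shift cm [2.9 0.1 0.1] turn 0.08692399088340608 w 0.022 F [ 0.9 -0.2 -3.9] M [ 0.02  0.36 -0.  ] tilt [ 0.  0. -1.]
```

View pics/8.png

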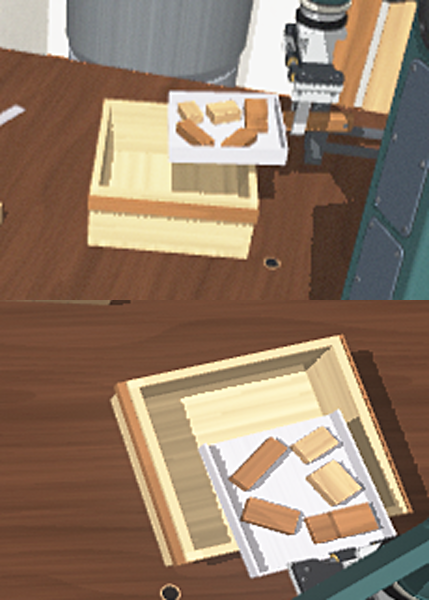

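```bash
python3 - <<'E'
from h import *
import pickle
s,t=pickle.load(open('8.pkl','rb'))
f=lambda u,v,z: px2w(t,330+u/1.865,130+(v-300)/1.667,z)[:2]
C=[f(118,383,.11),f(343,335,.11),f(411,515,.11),f(176,565,.11)]
print(np.round(C,3))
B=np.mean(C,0); u=np.array([np.cos(np.radians(13.2)),np.sin(np.radians(13.2))]);v=np.array([-u[1],u[0]])
for p in C: print('rim',((p-B)@u).round(3),((p-B)@v).round(3))
for q,z in [((202,445),.177),((341,411),.177),((250,577),.177),((397,538),.177)]:
    p=f(*q,z); print('tray',((p-B)@u).round(3),((p-B)@v).round(3))
g=robot.get_obs()['tool_pos'][:2]; print('grip',((g-B)@u).round(3),((g-B)@v).round(3))
E
```

```text
[[ 0.59  -0.236]
 [ 0.648 -0.528]
 [ 0.388 -0.576]
 [ 0.334 -0.284]]
rim 0.136 0.143
rim 0.125 -0.155
rim -0.138 -0.142
rim -0.124 0.155
tray 0.017 0.093
tray 0.015 -0.08
tray -0.16 0.097
tray -0.159 -0.082
grip -0.182 0.003
```

Request:
carry_out(targets=[[1,0,0,-0.5,0],[1,0,0,-0.5,0],[1,0.5,0,0,0],[1,1,0,0,0],[1,0.8,0,0,0],[1,0.5,0,0,0],[1,0.3,0,0,0],[1,0.2,0,0,0],[1,0,0,0,0],[1,0,0,0,0]])

```text
time: 37.45
tool_pos: [0.3212, -0.4435, 0.1269]
ee_rot: [1.882, 1.57, -1.028]
wrist_force: [0.5, 0.4, -4.5]
width: 0.0216
```

```bash
python3 - <<'E'
from h import *
go(.311,-.446,.12,-76.8)
E
```

```text
t 37.5 tcp [ 0.321 -0.443  0.127] yang -76.7 q6 0.29 shift cm [0.7 0.  1.1] turn 0.07214459487214242 w 0.022 F [ 0.5  0.4 -4.5] M [-0.06  0.34 -0.02] tilt [ 0. -0. -1.]
```

Request:
carry_out(targets=[[1,0.2,0,0,0],[1,0.2,0,0,0],[1,0,0,0,0]])

```text
time: 37.75
tool_pos: [0.3211, -0.4432, 0.1223]
ee_rot: [-1.159, 1.571, 2.215]
wrist_force: [-0.4, -0.5, -4.1]
width: 0.0214
```

Request:
carry_out(targets=[[1,0.2,0,0,0],[1,0,0,0,0],[1,0,0,0,0]])

```text
time: 38.05
tool_pos: [0.3212, -0.4435, 0.1218]
ee_rot: [1.845, 1.57, -1.065]
wrist_force: [-3.3, 1.4, 4.7]
width: 0.0217
```

```bash
python3 - <<'E'
from h import *
go(.311,-.446,.12,-76.8)
E
```

```text
t 38.0 tcp [ 0.321 -0.443  0.122] yang -76.7 q6 0.29 shift cm [0.2 0.  1. ] turn 0.07504438945473169 w 0.022 F [-3.3  1.4  4.7] M [0.62 0.51 0.14] tilt [ 0. -0. -1.]
```

Request:
carry_out(targets=[[0.72,0,0,0,0],[0.72,0,0,0,0],[0.72,0,0,0,0]])

```text
time: 38.35
tool_pos: [0.3218, -0.4437, 0.1208]
ee_rot: [2.109, 1.569, -0.801]
wrist_force: [0.7, 0.4, 0.1]
width: 0.0267
```

```bash
python3 - <<'E'
from h import *
go(.311,-.446,.12,-76.8)
s=snap('side')
cv2.imwrite('pics/9.png',cv2.resize(s['image'][60:200,250:450,::-1],(600,420),interpolation=cv2.INTER_CUBIC))
E
```

```text
t 38.4 tcp [ 0.322 -0.444  0.121] yang -76.7 q6 0.29 shift cm [ 0.1 -0.   1.1] turn 0.08649312948641352 w 0.027 F [0.7 0.4 0.1] M [ 0.   -0.01 -0.01] tilt [ 0. -0. -1.]
```

View pics/9.png

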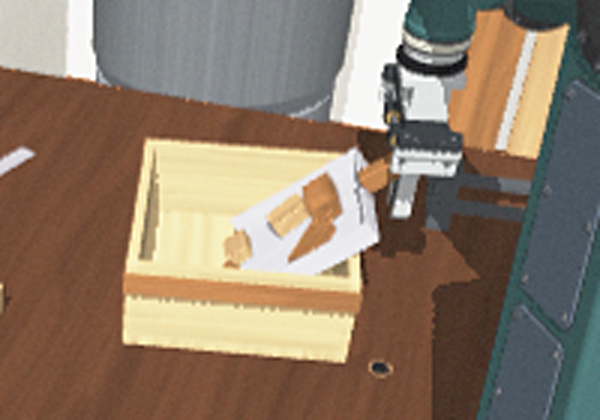

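The tray has tipped nose-down into the box at about 40°, and the offcuts are sliding out. I'll raise the open fingers along the handle and grip it again at this tilt.

Request:
carry_out(targets=[[0.72,0,0,0,0],[0.72,0,0,0,0],[0.72,0,0,0,0],[0.6,-0.5,0,0,0],[0.6,-1,0,0,0],[0.6,-1,0,0,0],[0.6,-0.5,0,0,0],[0.6,0,0,0,0],[1,0,0,0,0],[1,0,0,0,0],[1,0,0,0,0],[1,0,0,0,0],[1,0,0,0,0],[1,0,0,0,0],[1,0,0,0,0],[1,0,0,0,0],[1,0,0,0,0]])

```text
time: 40.1
tool_pos: [0.3212, -0.4427, 0.1501]
ee_rot: [-1.667, 1.57, 1.706]
wrist_force: [1.0, 1.4, -2.8]
width: 0.0217
```

```bash
python3 - <<'E'
from h import *
go(.311,-.446,.12,-76.8)
s=snap('side');w=snap('wrist')
cv2.imwrite('pics/10.png',np.hstack([cv2.resize(s['image'][60:200,250:450,::-1],(429,300),interpolation=cv2.INTER_CUBIC),cv2.resize(w['image'][:,:,::-1],(370,300))]))
E
```

```text
t 40.1 tcp [ 0.321 -0.443  0.15 ] yang -76.7 q6 0.29 shift cm [3.  0.1 1.1] turn 0.08796132290375169 w 0.022 F [ 1.   1.4 -2.8] M [ 0.55 -0.14 -0.12] tilt [-0.  0. -1.]
```

View pics/10.png

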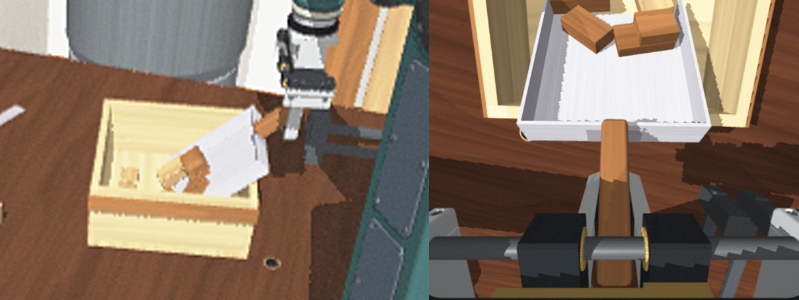

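Request:
carry_out(targets=[[1,-0.3,0,0,0],[1,-0.7,0,0,0],[1,-1,0,0,0],[1,-1,0,0,0],[1,-1,0,0,0],[1,-1,0,0,0],[1,-1,0,0,0],[1,-1,0,0,0],[1,-0.5,0,0,0],[1,0,0,0,0],[1,0,0,0,0],[1,0,0,0,0]])

```text
time: 41.4
tool_pos: [0.321, -0.4429, 0.2247]
ee_rot: [-1.285, 1.569, 2.088]
wrist_force: [0.3, -0.9, -2.6]
width: 0.0218
```

```bash
python3 - <<'E'
from h import *
go(.311,-.446,.12,-76.8)
s=snap('side');w=snap('wrist')
cv2.imwrite('pics/11.png',np.hstack([cv2.resize(s['image'][60:200,250:450,::-1],(429,300),interpolation=cv2.INTER_CUBIC),cv2.resize(w['image'][:,:,::-1],(370,300))]))
E
```

```text
t 41.4 tcp [ 0.321 -0.443  0.225] yang -76.7 q6 0.29 shift cm [10.5  0.1  1. ] turn 0.07676501989723761 w 0.022 F [ 0.3 -0.9 -2.6] M [-0.03  0.24 -0.04] tilt [-0.  0. -1.]
```

View pics/11.png

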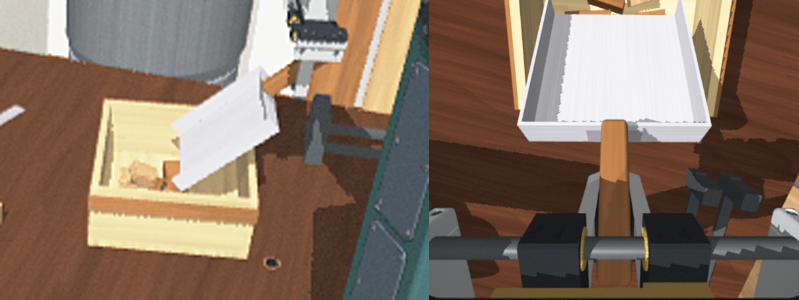

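The tray is empty (2.6 N) and every offcut is in the box. I'll carry the tray back.

Request:
carry_out(targets=[[1,-1,0,0,0],[1,-1.5,0,0,0],[1,-1.5,0,0,0],[1,-1,0,0,0],[1,0,-0.33,-0.84,-1.23],[1,0,-0.33,-0.84,-1.23],[1,0,-0.66,-1.67,-2.46],[1,0,-0.66,-1.67,-2.46],[1,0,-0.66,-1.67,-2.46],[1,0,-0.66,-1.67,-2.46],[1,0,-0.66,-1.67,-2.46],[1,0,-0.66,-1.67,-2.46],[1,0,-0.66,-1.67,-2.46],[1,0,-0.66,-1.67,-2.46],[1,0,-0.66,-1.67,-2.46],[1,0,-0.66,-1.67,-2.46],[1,0,-0.66,-1.67,-2.46],[1,0,-0.66,-1.67,-2.46],[1,0,-0.66,-1.67,-2.46],[1,0,-0.66,-1.67,-2.46]])

```text
time: 43.5
tool_pos: [0.4843, -0.2325, 0.2742]
ee_rot: [-1.574, 1.569, 2.447]
wrist_force: [-0.1, 0.8, -2.7]
width: 0.0221
```

Request:
carry_out(targets=[[1,0,-0.66,-1.67,-2.46],[1,0,-0.66,-1.67,-2.46],[1,0,-0.66,-1.67,-2.46],[1,0,-0.66,-1.67,-2.46],[1,0,-0.66,-1.67,-2.46],[1,0,-0.66,-1.67,-2.46],[1,0,-0.66,-1.67,-2.46],[1,0,-0.66,-1.67,-2.46],[1,0,-0.66,-1.67,-2.46],[1,0,-0.66,-1.67,-2.46],[1,0,-0.66,-1.67,-2.46],[1,0,-0.66,-1.67,-2.46],[1,0,-0.66,-1.67,-2.46],[1,0,-0.66,-1.67,-2.46],[1,0,-0.33,-0.84,-1.23],[1,0,-0.33,-0.84,-1.23],[1,0,0,0,0],[1,0,0,0,0]])

```text
time: 45.3
tool_pos: [0.4886, 0.0303, 0.2753]
ee_rot: [0.029, 1.57, -1.593]
wrist_force: [-0.2, -0.6, -3.2]
width: 0.022
```

```bash
python3 - <<'E'
from h import *
go(.480,.033,.01,-3)
E
```

```text
t 45.3 tcp [0.489 0.03  0.275] yang -2.9 q6 -0.0 shift cm [26.5 -0.9 -0.2] turn 0.06012097253770321 w 0.022 F [-0.2 -0.6 -3.2] M [-0.24 -0.13 -0.04] tilt [-0. -0. -1.]
```

Request:
carry_out(targets=[[1,0.5,-0.4,1,0],[1,1,-0.5,1,0],[1,1.5,0,0,0],[1,1.5,0,0,0],[1,1.5,0,0,0],[1,1.5,0,0,0],[1,1.5,0,0,0],[1,1.5,0,0,0],[1,1,0,0,0],[1,1,0,0,0],[1,1,0,0,0],[1,1,0,0,0],[1,1,0,0,0],[1,1,0,0,0],[1,1,0,0,0],[1,1,0,0,0],[1,0.8,0,0,0],[1,0.8,0,0,0],[1,0.8,0,0,0],[1,0,0,0,0]])

```text
time: 47.3
tool_pos: [0.4778, 0.0115, 0.0647]
ee_rot: [-2.117, 1.568, 2.544]
wrist_force: [1.2, -0.8, -0.6]
width: 0.0219
```

Request:
carry_out(targets=[[1,0.6,0,0,0],[1,0.6,0,0,0],[1,0.5,0,0,0],[1,0.5,0,0,0],[1,0,0,0,0]])

```text
time: 47.8
tool_pos: [0.4779, 0.0113, 0.0434]
ee_rot: [-2.037, 1.569, 2.624]
wrist_force: [-0.3, -1.4, 0.3]
width: 0.0218
```

```bash
python3 - <<'E'
from h import *
go(.480,.033,.01,-3)
E
```

```text
t 47.8 tcp [0.478 0.011 0.043] yang -2.9 q6 -0.04 shift cm [ 3.3  0.1 -2.2] turn 0.06097973153252667 w 0.022 F [-0.3 -1.4  0.3] M [ 0.03 -0.27 -0.08] tilt [-0.  0. -1.]
```

Request:
carry_out(targets=[[1,0.5,0,0,0],[1,0.5,0,0,0],[1,0.4,0,0,0],[1,0.4,0,0,0],[1,0.3,0,0,0],[1,0,0,0,0],[0.5,0,0,0,0],[0.5,0,0,0,0],[0.5,0,0,0,0],[0.4,0,0,0,0],[0.4,0,0,0,0]])

```text
time: 48.9
tool_pos: [0.4785, 0.0111, 0.0235]
ee_rot: [2.042, 1.571, 0.421]
wrist_force: [-0.6, 0.2, 0.3]
width: 0.0554
```

```bash
python3 - <<'E'
from h import *
go(.480,.033,.01,-3)
t=snap('top');s=snap('side')
import pickle; pickle.dump((s,t),open('12.pkl','wb'))
cv2.imwrite('pics/12.png',np.hstack([cv2.resize(s['image'][100:320,150:430,::-1],(420,330),interpolation=cv2.INTER_CUBIC),cv2.resize(t['image'][120:320,60:360,::-1],(380,330))]))
E
```

```text
t 48.9 tcp [0.479 0.011 0.024] yang -2.9 q6 -0.04 shift cm [ 1.4  0.  -2.2] turn 0.08400083171125061 w 0.055 F [-0.6  0.2  0.3] M [-0.04 -0.05 -0.03] tilt [ 0.  0. -1.]
```

View pics/12.png

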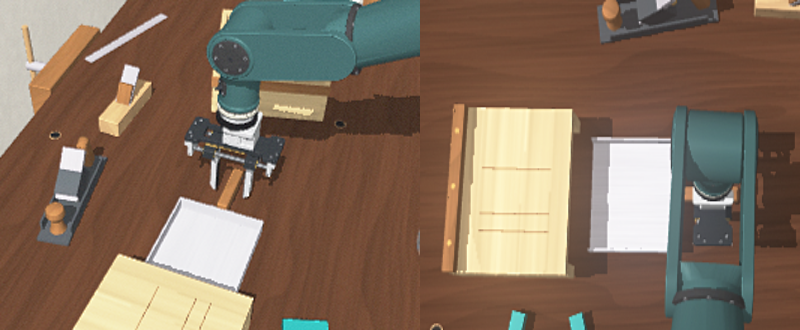

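```bash
python3 - <<'E'
from h import *
import pickle
s,t=pickle.load(open('12.pkl','rb'))
f=lambda a,b,z:px2w(t,60+(a-420)/1.267,120+b/1.65,z).round(3)
print('edge',f(590,140,.003),f(590,250,.003),'lip corners z.028',f(594,137,.028),f(590,252,.028))
print('plat front',f(573,110,.08),f(568,275,.08),'back',f(465,106,.1),f(443,272,.1), 'fence in',f(453,106,.1))
print(robot.get_obs()['tool_pos'])
w=robot.snapshot('wrist'); cv2.imwrite('pics/w13.png',w['image'][:,:,::-1]); pickle.dump(w,open('w13.pkl','wb'))
E
```

```text
edge [0.575 0.25  0.003] [0.407 0.252 0.003] lip corners z.028 [0.574 0.238 0.028] [0.401 0.248 0.028]
plat front [0.605 0.269 0.08 ] [0.366 0.28  0.08 ] back [0.615 0.468 0.1  ] [0.379 0.501 0.1  ] fence in [0.616 0.49  0.1  ]
[0.47852305 0.01099336 0.02347261]
```

Request:
carry_out(targets=[[0.4,0.6,0,0,0],[0.4,0.6,0,0,0],[0.4,0.2,0,0,0],[0.4,0,0,0,0],[1,0,0,0,0],[1,0,0,0,0],[1,0,0,0,0],[1,0,0,0,0],[1,0,0,0,0],[1,0,0,0,0],[1,0,0,0,0],[1,0,0,0,0],[1,0,0,0,0]])

```text
time: 50.35
tool_pos: [0.4786, 0.0109, 0.0096]
ee_rot: [0.906, 1.571, -0.716]
wrist_force: [-0.8, 1.1, 2.2]
width: 0.0216
```

```bash
python3 - <<'E'
from h import *
go(.478,.011,.01,-3)
E
```

```text
t 50.4 tcp [0.479 0.011 0.01 ] yang -2.9 q6 -0.04 shift cm [-0.  -0.1 -0. ] turn 0.07801668345300072 w 0.022 F [-0.8  1.1  2.2] M [-0.03  0.04  0.05] tilt [ 0. -0. -1.]
```

Request:
carry_out(targets=[[1,0,0,-0.5,0],[1,0,0,-1,0],[1,0,0,-1.3,0],[1,0,0,-1.3,0],[1,0,0,-1.3,0],[1,0,0,-1.3,0],[1,0,0,-1.3,0],[1,0,0,-1.3,0],[1,0,0,-1.3,0],[1,0,0,-1.3,0],[1,0,0,-1.3,0],[1,0,0,-1.3,0],[1,0,0,-1.3,0],[1,0,0,-1.3,0],[1,0,0,-1.3,0],[1,0,0,-1,0],[1,0,0,-0.5,0],[1,0,0,0,0]])

```text
time: 52.15
tool_pos: [0.4887, 0.2111, 0.0095]
ee_rot: [3.063, 1.569, 1.441]
wrist_force: [0.7, -0.6, 3.5]
width: 0.0222
```

Request:
carry_out(targets=[[1,0,0,-0.5,0],[1,0,0,-0.5,0],[1,0,0,-0.3,0],[1,0,0,0,0]])

```text
time: 52.55
tool_pos: [0.4894, 0.2227, 0.0096]
ee_rot: [0.315, 1.571, -1.307]
wrist_force: [-0.1, -3.3, 4.3]
width: 0.0223
```

Request:
carry_out(targets=[[1,0,0,-0.3,0],[1,0,0,-0.3,0],[1,0,0,0,0]])

```text
time: 52.85
tool_pos: [0.4897, 0.2285, 0.0096]
ee_rot: [0.08, 1.57, -1.542]
wrist_force: [0.0, -4.8, 5.0]
width: 0.0217
```

Request:
carry_out(targets=[[1,0,0,-0.3,0],[1,0,0,-0.2,0],[1,0,0,0,0]])

```text
time: 53.15
tool_pos: [0.49, 0.2333, 0.0096]
ee_rot: [0.126, 1.57, -1.496]
wrist_force: [0.9, -5.4, 5.0]
width: 0.0217
```

```bash
python3 - <<'E'
from h import *
go(.478,.011,.01,-3)
w=snap('wrist')
import pickle; pickle.dump(w,open('w14.pkl','wb'))
E
```

```text
t 53.1 tcp [0.49  0.233 0.01 ] yang -3.0 q6 0.39 shift cm [-0.  -0.1 22.3] turn 0.04473275399608667 w 0.022 F [ 0.9 -5.4  5. ] M [-0.9  -0.05 -0.05] tilt [ 0. -0. -1.]
```

Request:
carry_out(targets=[[1,0,0,-0.3,0],[1,0,0,-0.2,0],[1,0,0,0,0]])

```text
time: 53.5
tool_pos: [0.4902, 0.2383, 0.0096]
ee_rot: [0.061, 1.57, -1.562]
wrist_force: [0.1, -6.1, 6.2]
width: 0.0217
```

Request:
carry_out(targets=[[0,0,0,0,0],[0,0,0,0,0],[0,0,0,0,0],[0,0,0,0,0],[0,-2,0,0,0],[0,-3,0,0,0],[0,-3,0,0,0],[0,-3,0,0,0],[0,-3,0,0.8,0],[0,0,0,0.8,0],[0,0,0,0,0],[0,0,0,0,0]])

```text
time: 54.7
tool_pos: [0.4883, 0.2224, 0.1475]
ee_rot: [-1.306, 1.568, -2.928]
wrist_force: [0.5, -0.6, -0.2]
width: 0.0942
```

```bash
python3 - <<'E'
from h import *
go(.49,.22,.01,-3)
w=snap('wrist')
im=w['image'].astype(int)
print(w2px(w,(.486,.185,.04)),w2px(w,(.49,.272,.08)))
for v in range(100,290,6): print(v,[tuple(im[v,u]) for u in(262,284,306)])
E
```

```text
t 54.7 tcp [0.488 0.222 0.147] yang -2.9 q6 0.37 shift cm [13.7  0.2  0.2] turn 0.05035683455770368 w 0.094 F [ 0.5 -0.6 -0.2] M [ 0.   -0.07 -0.04] tilt [-0. -0. -1.]
[280.21889901 242.37926223] [279.40272098 160.75271113]
100 [(np.int64(249), np.int64(239), np.int64(191)), (np.int64(250), np.int64(238), np.int64(191)), (np.int64(250), np.int64(238), np.int64(190))]
106 [(np.int64(242), np.int64(227), np.int64(171)), (np.int64(249), np.int64(238), np.int64(189)), (np.int64(249), np.int64(237), np.int64(190))]
112 [(np.int64(246), np.int64(233), np.int64(180)), (np.int64(246), np.int64(233), np.int64(180)), (np.int64(245), np.int64(231), np.int64(179))]
118 [(np.int64(246), np.int64(234), np.int64(182)), (np.int64(246), np.int64(233), np.int64(181)), (np.int64(246), np.int64(233), np.int64(183))]
124 [(np.int64(247), np.int64(234), np.int64(182)), (np.int64(247), np.int64(234), np.int64(183)), (np.int64(247), np.int64(234), np.int64(184))]
130 [(np.int64(246), np.int64(232), np.int64(178)), (np.int64(246), np.int64(233), np.int64(182)), (np.int64(246), np.int64(233), np.int64(180))]

[... 2947 characters left out ...]
]
262 [(np.int64(104), np.int64(63), np.int64(43)), (np.int64(110), np.int64(64), np.int64(41)), (np.int64(115), np.int64(70), np.int64(47))]
268 [(np.int64(103), np.int64(62), np.int64(44)), (np.int64(112), np.int64(66), np.int64(45)), (np.int64(114), np.int64(65), np.int64(44))]
274 [(np.int64(102), np.int64(62), np.int64(41)), (np.int64(110), np.int64(65), np.int64(45)), (np.int64(112), np.int64(66), np.int64(43))]
280 [(np.int64(98), np.int64(57), np.int64(37)), (np.int64(112), np.int64(67), np.int64(47)), (np.int64(108), np.int64(62), np.int64(43))]
286 [(np.int64(101), np.int64(58), np.int64(40)), (np.int64(109), np.int64(66), np.int64(43)), (np.int64(106), np.int64(63), np.int64(42))]
```

```bash
python3 - <<'E'
from h import *
w=snap('wrist')
im=w['image'].astype(int)
print([(v,tuple(map(int,im[v,284]))) for v in range(148,156)],[(v,tuple(map(int,im[v,284]))) for v in range(233,243)])
for v in (235,237,239):print(px2w(w,284,v,.04).round(4))
for v in (151,152,153):print(px2w(w,284,v,.08).round(4))
r=im[215]; print([u for u in range(200,360) if r[u,0]>150][::1][:1],[u for u in range(200,360) if r[u,0]>150][-1:])
E
```

```text
[(148, (249, 238, 191)), (149, (250, 240, 193)), (150, (251, 240, 195)), (151, (251, 241, 195)), (152, (254, 245, 201)), (153, (234, 209, 155)), (154, (148, 118, 79)), (155, (116, 77, 47))] [(233, (186, 126, 80)), (234, (185, 122, 76)), (235, (186, 125, 76)), (236, (186, 126, 78)), (237, (183, 124, 75)), (238, (161, 107, 65)), (239, (110, 70, 43)), (240, (67, 41, 25)), (241, (60, 37, 24)), (242, (59, 36, 23))]
[0.49   0.1929 0.04  ]
[0.4899 0.1908 0.04  ]
[0.4898 0.1886 0.04  ]
[0.4939 0.2796 0.08  ]
[0.4938 0.2788 0.08  ]
[0.4938 0.278  0.08  ]
[272] [291]
```

```bash
python3 - <<'E'
from h import *
t=snap('top')
cur=cv2.resize(t['image'][:,:,::-1],(400,300)); ref=cv2.imread('pics/1.png')[:,:400]
d=(np.abs(cur.astype(int)-ref).max(2)>45).astype(np.uint8)
n,l,st,c=cv2.connectedComponentsWithStats(d)
for i in range(1,n):
    if st[i,4]>8:
        u,v=c[i]*1.4; print((u.round(),v.round()),st[i,4],px2w(t,u,v,.03)[:2].round(3))
E
```

```text
(np.float64(134.0), np.float64(213.0)) 336 [0.556 0.396]
(np.float64(183.0), np.float64(222.0)) 205 [0.526 0.273]
(np.float64(465.0), np.float64(216.0)) 710 [ 0.511 -0.423]
(np.float64(197.0), np.float64(197.0)) 10 [0.59  0.239]
(np.float64(159.0), np.float64(255.0)) 132 [0.447 0.332]
(np.float64(217.0), np.float64(234.0)) 34 [0.493 0.191]
(np.float64(112.0), np.float64(233.0)) 15 [0.508 0.449]
(np.float64(353.0), np.float64(234.0)) 106 [ 0.479 -0.142]
(np.float64(430.0), np.float64(232.0)) 59 [ 0.475 -0.333]
(np.float64(283.0), np.float64(237.0)) 12 [0.478 0.029]
(np.float64(287.0), np.float64(237.0)) 12 [0.477 0.019]
(np.float64(169.0), np.float64(249.0)) 39 [0.462 0.31 ]
(np.float64(198.0), np.float64(270.0)) 96 [0.408 0.238]
(np.float64(203.0), np.float64(260.0)) 10 [0.431 0.226]
(np.float64(178.0), np.float64(269.0)) 10 [0.413 0.288]
(np.float64(232.0), np.float64(295.0)) 24 [0.343 0.156]
(np.float64(187.0), np.float64(299.0)) 20 [0.34  0.266]
(np.float64(202.0), np.float64(303.0)) 16 [0.329 0.23 ]
(np.float64(179.0), np.float64(312.0)) 31 [0.31  0.286]
(np.float64(174.0), np.float64(348.0)) 10 [0.227 0.296]
(np.float64(178.0), np.float64(391.0)) 22 [0.129 0.288]
(np.float64(188.0), np.float64(412.0)) 11 [0.082 0.264]
```

Request:
carry_out(targets=[[0,-2,0,0,0],[0,-2,0,0,0],[0,0,0,0,0],[0,0,0,0,0],[0,0,0,0,0]])

```text
time: 55.35
tool_pos: [0.4886, 0.2225, 0.1876]
ee_rot: [-1.186, 1.568, -2.808]
wrist_force: [0.2, 0.5, 0.0]
width: 0.0934
```

```bash
python3 -c "
from h import *
print(robot.close_job())"
```

```text
the job is handed in; nothing more can be done
None
```

I handed the job in at about 55 s. By my last checks, all five offcuts lie in the box and the empty tray is home under the platform.

**What I did:**
- I drew the tray out with e and f in it, then added a from the bench and c and g from the platform. I saw no b, d or h.
- I carried the tray level to the box's near wall and rested it on the rim. Loosening the grip let it tip nose-down, to about 40° by eye. I gripped it again at that tilt and lifted it so that the last pieces slid out.
- I set the tray level on the bench and slid it back under the platform. I did not touch the planes or the turquoise strips.

**Last checks:**
- **Tray empty:** the wrist carried 2.6 N after tipping, which matches the empty tray, and the picture showed nothing left on it.
- **Offcuts in the box:** image differencing gave about 8,900 mm² of new content in the box, against about 9,500 mm² for the five pieces. It showed no new object on the visible bench.
- **Tray home:** the handle end stands about 88 mm out from the platform front. Fully home is 90 mm, so the two agree within the camera's error, and the handle is in line with the platform's middle.

**Less certain:**
- The push-in force rose only gradually to about 6 N with no sharp stop, so "home" rests on the camera measurement.
- The viewer's 16-picture limit was reached before the final slide, so I checked the end state by numbers only.

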